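# Snap the end cap into the spring unit with the seating tool

## Task

A blue end cap is sitting loose on its spring in the mouth of the aluminium cylinder in the bench vice. Take the red-handled seating tool from its wooden stand, press the cap straight down with it until all its catches click and it stays home by itself, bearing down gently so that you never push much harder than the click needs, then put the tool back upright in the hole of its stand. Do not touch the cap with the gripper, and leave the other things on the bench where they are.

Things in the scene. Friction and masses are not known exactly. Their poses are not given: they have to be found in the camera images.
- tool_mid (a point): Centre of the seating tool, half-way up. It is round, 116 mm long, about 160 g, and stands upright in its stand; its z axis points up along it. Red plastic handle 28 mm in diameter from 22 mm below to 50 mm above this point, its ends taper; grip it at or above this point. Below it a 16 mm steel shank and the foot.
- tool_foot (a point): Centre of the underside of the tool's steel foot, 58 mm below tool_mid; z up along the tool. The foot is 26 mm in diameter, 14 mm high; in its underside is a recess 16 mm wide and 8 mm deep that fits over the boss of the cap with 2 mm of play all round; the ring around it presses on the cap.
- stand: Square pale wooden stand of the tool, 90 x 90 mm and 28 mm high, fixed to the table. Origin: centre of its underside; z up. The round hole in the middle of its top is 34 mm wide and 18 mm deep.
- stand_hole (a point): Centre of the floor of the stand's hole, 10 mm above the table; the tool's foot stands here at the start and must stand here at the end.
- housing: Bright aluminium cylinder clamped upright in the black bench vice, fixed: 70 mm high, 48 mm outer and 34 mm bore diameter. Origin: centre of its underside; z up along the bore. The vice's jaws, 100 mm wide, end 95 mm above the table; the cylinder stands 30 to 45 mm out of them. Inside it are a spring plate under the cap, three spring catches and, below, a hard seat.
- rim (a point): Centre of the cylinder's upper rim, 70 mm above its origin. The depth of catches and seat differs by up to 20 mm from unit to unit and is not given: the cap meets the hard seat 11 to 31.5 mm below its starting height, and has clicked 1 to 3 mm before.
- cap: Loose blue plastic end cap, 31 mm in diameter, 25 mm high in all, 30 g. Origin: centre of its underside; z up. Its flat top face, 20 mm up, has a round boss in the middle, 12 mm in diameter, 5 mm high. At the start it rests on the spring plate, underside 12 mm below the rim, top face 8 mm above it; home, the top face is 3 to 24 mm below the rim.
- cap_top (a point): Centre of the cap's flat top face, 20 mm above its origin. Pressed here, the spring gives 2 to 5 N; the catches then resist for 6 to 7 mm, up to about 9 to 15 N in all; then the cap clicks: it jumps some 3 mm ahead of the tool, the force falls to under 4 N, and rises steeply once cap and tool meet the hard seat. The cap springs back up unless it has clicked.
- catch0 (a joint): One of the three spring catches in the bore, seen only through the cylinder's mouth: metres it is pushed outwards. 0 when relaxed, about 0.0023 while the cap's bead passes it, near 0 again when it has clicked into the cap's groove.
- catch1 (a joint): One of the three spring catches in the bore, seen only through the cylinder's mouth: metres it is pushed outwards. 0 when relaxed, about 0.0023 while the cap's bead passes it, near 0 again when it has clicked into the cap's groove.
- catch2 (a joint): One of the three spring catches in the bore, seen only through the cylinder's mouth: metres it is pushed outwards. 0 when relaxed, about 0.0023 while the cap's bead passes it, near 0 again when it has clicked into the cap's groove.
- file: Bystander: hand file with a red handle, 300 mm long, lying beyond the vice.
- spare_handle: Bystander: loose red file handle, 110 mm long, lying.
- hacksaw: Bystander: blue hacksaw, 400 mm long, lying at the left.
- tube_a: Bystander: cut aluminium tube, 24 mm in diameter, standing, 50 mm high.
- tube_b: Bystander: cut aluminium tube, 24 mm in diameter, standing, 35 mm high.
- spare_cap: Bystander: a second blue cap like the first, standing on the table; not to be used.
- screwdriver: Bystander: orange screwdriver lying at the right.
Things that resemble listed ones, but are neither listed nor needed, are in the scene too. There is more than one size of the stand; the one meant has the size given above.

How it is judged:
By the outcome, as a careful person would: the job done as asked, in the order asked, and still so for the second after the job is handed in, with the robot touching nothing.
It also fails if it takes over 72 s, if anything falls off the work surface, if the arm or the gripper's body presses on something with over 40 N, if the wrist force passes 120 N, or if a joint passes its speed limit or range.

## Robot

A 6-joint arm with a two-finger parallel gripper is mounted at the origin on the work surface. World frame = base frame: x ahead of the robot, y to its left, z up, the work surface at z = 0. Lengths are in mm, angles in rad, forces in N, time in s.
With the tool pointing down it reaches from about 375 to 925 mm from the base axis. Payload 5.7 kg.
Tool frame: the origin (TCP) lies midway between the tips of the shut fingers; the grasp point (between the pads) lies 19 mm behind it; z points along the fingers, y is the direction in which the jaws open and shut (so a half turn about z gives the same grasp; the last joint's range is limited). The gripper opens to 85 mm and grips with 20 to 120 N. Pads are 22 mm wide; open, the fingers measure 114 mm over their backs; the gripper's body (76 mm by 85 mm) begins 54 mm behind the grasp point. The pads swing forward as they close: fully open they stand 13 mm farther back than shut.
Start: joints at [1.178, 0.359, 1.51, -0, 1.272, -0.115], TCP at [164.538, 576.967, 231.267] pointing down, gripper open.
Joint ranges: [-2.97, 2.97], [-1.01, 2.36], [0.21, 2.38], [-0.96, 4.11], [0.2, 2.71], [-2.98, 2.98]. Speed limits (rad/s): [2.39, 2.39, 3.14, 3.14, 3.14, 3.14].

## Interface

Orientations are given as a unit quaternion [w, x, y, z].
In Python, from workcell import bot gives the robot as it stands.
- The arm moves only by the tool jog_arm, never from a script. Its arguments are lists of equal length, an entry for each row: "translation": the shift along the tool's x, y, z in m, a list of three; "rot": the turn, a rotation vector about the tool's x, y, z in degrees, a list of three; "fingers": the opening, from 0 (shut) to 1 (fully open). In form: {"translation": [[dx, dy, dz], ...], "rot": [[ax, ay, az], ...], "fingers": [fingers, ...]}. A call has 1 to 12 rows; each row shifts and turns the pose as measured when the row begins, along the tool's axes as they then stand; what a row does not reach is not made up. A row lasts 1/12 s, in which the tool goes at most 41.7 mm and 7.16 degrees, less where a joint would pass 70% of its speed; a pose out of reach is approached as far as the arm can. A call is refused whole if a number of a shift passes 0.0417 or a number of a turn 7.16, either way. A call with a gripper value outside its range is refused whole. The fingers move at their own pace and stop on an object; "grip_force" is the grip in N (left out, the last holds). Time passes only in rows, so rows that do not move let the fingers close. It gives the time, the measured TCP pose, the force and the opening at its end, in the units of the state.
- bot.read_state(): the state, without advancing time (a new reading comes with each control period).
- bot.read_camera(name): name is "scene" or "top" or "wrist"; returns the picture (480x640x3 uint8, blue, green, red); there is no depth.
- bot.camera_model(name): a dict with "intrinsics" (3x3 intrinsics, pixels), "distortion" ([k1, k2, p1, p2, k3] as OpenCV has them; the pictures are not rectified), "pose" (4x4, takes a point from camera to world coordinates); the wrist camera has in their place "T_tool_cam" (4x4, takes a point from camera to tool coordinates, whose origin is the TCP and whose axes are the flange's). Camera axes: x right, y down, z forward; pixel columns grow to the right and rows downward; lengths in mm; the calibration is good to about 2 mm. A picture is of the moment at which its call begins: read the wrist's pose just before it. camera_model takes no time and is no camera call.
- bot.close_job(): hands the job in, once; it reports no verdict.
The state is a dict: "time": time; "joints": joint angles; "dq": joint speeds; "joint_torque": joint torques, N m; "tool_pos": TCP position; "orientation": TCP orientation; "contact_force": force on the tool from outside, world axes, zero at the start; "torque": the same for the moment, N m; "gripper_width": finger opening in mm.
Only numpy, scipy, OpenCV 4.12 (cv2) and the standard library are available. Lean on these libraries where they do the work, as an engineer would, in place of code of your own. Each camera call takes 0.05 s, during which the arm holds its last target. There are 200 camera calls.

## Working session

There is one attempt and no reset: what is moved stays moved. The work goes in short steps, Python scripts to look and compute and a tool call to move; the robot and the scene stay as the last step left them, time stands still between calls to the robot, and variables do not carry over. Pictures are saved under pics/ and viewed, about 8 in all and at most 12, crops included, and the job is handed in when it is done.

Besides the shell and the picture viewer there is one more tool, called after "Call:" in YAML: its name, and indented under it one key for each argument. jog_arm: Moves the arm, as the interface text tells. Its arguments: {"type":"object","properties":{"translation":{"type":"array"},"rot":{"type":"array"},"fingers":{"type":"array"},"grip_force":{"type":"number"}},"required":["translation","rot","fingers"]}

```bash
mkdir -p pics
python3 - <<'E'
from workcell import bot
import cv2,numpy as np
s=bot.read_state();print({k:np.round(v,3).tolist() for k,v in s.items()})
for n in("scene","top"):
    m=bot.camera_model(n);print(n,np.round(m['intrinsics'],1).tolist(),np.round(m['distortion'],4),np.round(m['pose'],3).tolist())
    cv2.imwrite(f"pics/{n}0.png",bot.read_camera(n))
print(bot.camera_model("wrist"))
E
```

```text
{'time': 0.0, 'joints': [1.178, 0.36, 1.511, -0.0, 1.272, -0.115], 'dq': [0.002, -0.001, -0.001, 0.0, 0.0, 0.0], 'joint_torque': [0.005, -52.762, -27.863, 0.0, 0.013, 0.0], 'tool_pos': [164.308, 576.334, 230.436], 'orientation': [-0.0, 0.138, 0.99, -0.001], 'contact_force': [-1.269, -0.093, -0.223], 'torque': [0.04, 0.028, -0.02], 'gripper_width': 85.195}
scene [[567.7, 0.0, 323.1], [0.0, 567.7, 235.3], [0.0, 0.0, 1.0]] [0.0139 0.     0.     0.     0.    ] [[-0.118, 0.77, -0.627, 1395.685], [0.993, 0.09, -0.077, 112.645], [-0.003, -0.632, -0.775, 1083.26], [0.0, 0.0, 0.0, 1.0]]
top [[437.7, 0.0, 322.8], [0.0, 437.7, 235.0], [0.0, 0.0, 1.0]] [0.0112 0.     0.     0.     0.    ] [[-0.014, -0.998, 0.06, 528.395], [-1.0, 0.014, -0.007, 18.981], [0.007, -0.06, -0.998, 1176.599], [0.0, 0.0, 0.0, 1.0]]
{'intrinsics': array([[336.32212792,   0.        , 318.94390345],
       [  0.        , 336.32212792, 238.01930896],
       [  0.        ,   0.        ,   1.        ]]), 'distortion': array([0.0156208, 0.       , 0.       , 0.       , 0.       ]), 'T_tool_cam': array([[-2.11835194e-04, -9.48600681e-01, -3.16475439e-01,
         8.16757226e+01],
       [ 9.99999623e-01, -4.67589004e-04,  7.32189941e-04,
         5.14970673e-01],
       [-8.42536312e-04, -3.16475165e-01,  9.48600422e-01,
        -1.42288627e+02],
       [ 0.00000000e+00,  0.00000000e+00,  0.00000000e+00,
         1.00000000e+00]])}
```

View pics/scene0.png

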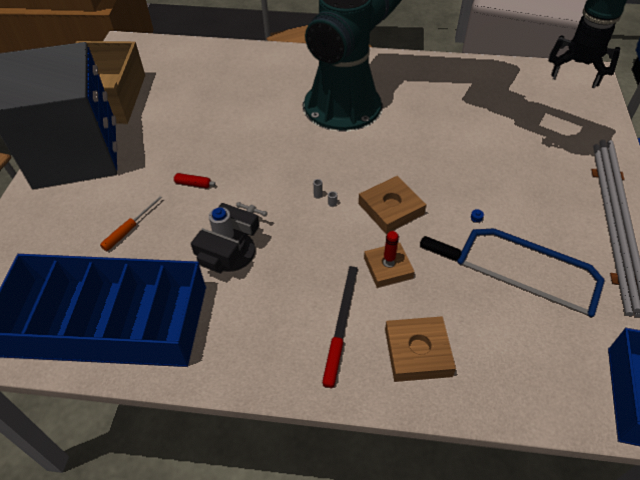

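View pics/top0.png

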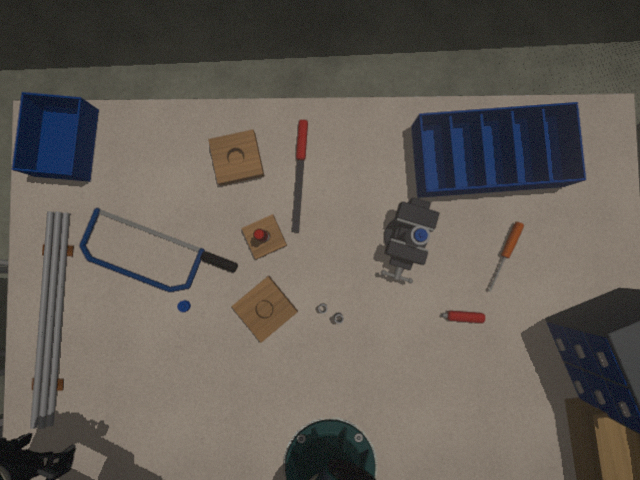

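The scene shows the tool standing at scene (390,250) / top (260,234), in the smallest stand. Things that could be mistaken for it or its parts:
- Red: the spare handle at top (463,317) and the file handle at (302,140).
- Stands: the larger ones at (236,157) and (265,309).
- Blue caps: the spare at (184,306). The one in the vice is at (420,235).

I choose the upright tool in the small stand and the cap in the vice.

```bash
cat > h.py <<'E'
import cv2,numpy as np
from scipy.spatial.transform import Rotation as R
from workcell import bot
def Rq(q): return R.from_quat(np.r_[q[1:],q[0]]).as_matrix()
def campose(n,s=None):
    m=bot.camera_model(n)
    if n!="wrist": return m,np.array(m["pose"])
    T=np.eye(4);T[:3,:3]=Rq(s["orientation"]);T[:3,3]=s["tool_pos"]
    return m,T@m["T_tool_cam"]
def onz(n,uv,z,s=None):
    m,T=campose(n,s)
    p=cv2.undistortPoints(np.float64(uv).reshape(-1,1,2),m["intrinsics"],m["distortion"]).reshape(-1,2)
    d=np.c_[p,np.ones(len(p))]@T[:3,:3].T
    return T[:3,3]+d*((z-T[2,3])/d[:,2])[:,None]
def proj(n,P,s=None):
    m,T=campose(n,s);Ti=np.linalg.inv(T)
    return cv2.projectPoints(np.float64(P).reshape(-1,1,3),cv2.Rodrigues(Ti[:3,:3])[0],Ti[:3,3],m["intrinsics"],m["distortion"])[0].reshape(-1,2)
E
python3 - <<'E'
from h import *
t=cv2.imread("pics/top0.png");s=cv2.imread("pics/scene0.png")
def blobs(im,x,y,w,col):
    c=im[y-w:y+w,x-w:x+w].astype(int);b,g,r=c[...,0],c[...,1],c[...,2]
    m={'red':(r>1.8*g)&(r>1.8*b)&(r>50),'blue':(b>1.7*r)&(b>60),'wood':(r>1.35*b)&(r<1.8*g)}[col].astype(np.uint8)
    n,l,st,ce=cv2.connectedComponentsWithStats(m);i=1+st[1:,4].argmax()
    ys,xs=np.where(l==i);return ce[i]+[x-w,y-w],st[i]+[x-w,y-w,0,0,0],np.c_[xs+x-w,ys+y-w]
for n,im,x,y in(("top",t,260,236),("scene",s,391,250)):
    print(n,'tool',blobs(im,x,y,24,'red')[:2])
for n,im,x,y in(("top",t,420,235),("scene",s,219,214)):
    c,st,_=blobs(im,x,y,14,'blue');print(n,'cap',c,st)
    for z in(125,135,145,150):print(z,onz(n,c,z)[0].round(1))
c,st,p=blobs(t,264,237,28,'wood');r=cv2.minAreaRect(p.astype(np.float32));print(r,'stand',onz("top",cv2.boxPoints(r),28).round(1),onz("top",r[0],28).round(1))
a=cv2.resize(t[200:290,220:320],None,fx=4,fy=4,interpolation=2);b=cv2.resize(s[190:280,180:280],None,fx=4,fy=4,interpolation=2)
cv2.imwrite("pics/crop1.png",np.hstack([a,b]))
E
```

```text
top tool (array([258.72941176, 233.75294118]), array([254, 229,  11,  10,  85]))
scene tool (array([388.6462585 , 251.97959184]), array([384, 243,  11,  18, 147]))
top cap [420.41525424 234.65254237] [415 229  12  12 118]
125 [ 589.1 -224.2  125. ]
135 [ 588.5 -221.9  135. ]
145 [ 587.9 -219.6  145. ]
150 [ 587.6 -218.4  150. ]
scene cap [218.10526316 212.4122807 ] [212 207  14  13 114]
125 [ 581.4 -225.8  125. ]
135 [ 589.9 -222.3  135. ]
145 [ 598.4 -218.8  145. ]
150 [ 602.7 -217.   150. ]
((263.54638671875, 236.4793701171875), (35.029441833496094, 35.53711700439453), 66.03751373291016) stand [[619.4 227.   28. ]
 [656.4 141.5  28. ]
 [571.5 104.9  28. ]
 [534.9 190.1  28. ]] [[595.5 165.9  28. ]]
```

View pics/crop1.png

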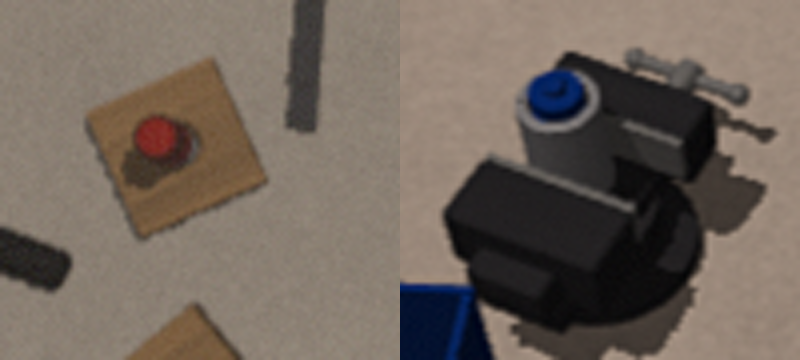

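The left crop shows the red tool upright in the ~90 mm stand, whose centre works out at (595,166). The right crop shows the blue cap with its boss in the bright cylinder, at about (588,-222) with its top near z 135. The sizes fit the description, so I'm moving above the tool.

Call:
jog_arm:
  translation:
    - [-0.022,-0.0115,0]
    - [-0.022,-0.0115,0]
    - [-0.022,-0.0115,0]
    - [-0.022,-0.0115,0]
    - [-0.022,-0.0115,0]
    - [-0.022,-0.0115,0]
    - [-0.022,-0.0115,0]
    - [-0.022,-0.0115,0]
    - [-0.022,-0.0115,0]
    - [-0.022,-0.0115,0]
    - [-0.022,-0.0115,0]
    - [-0.022,-0.0115,0]
  rot:
    - [0,0,0]
    - [0,0,0]
    - [0,0,0]
    - [0,0,0]
    - [0,0,0]
    - [0,0,0]
    - [0,0,0]
    - [0,0,0]
    - [0,0,0]
    - [0,0,0]
    - [0,0,0]
    - [0,0,0]
  fingers: [1,1,1,1,1,1,1,1,1,1,1,1]

```text
time: 1.1
tool_pos: [383.1, 363.4, 225.2]
orientation: [-0.004, 0.134, 0.991, -0.004]
contact_force: [0.5, 0.3, -0.7]
gripper_width: 85.4
```

Call:
jog_arm:
  translation:
    - [-0.0235,-0.012,0]
    - [-0.0235,-0.012,0]
    - [-0.0235,-0.012,0]
    - [-0.0235,-0.012,0]
    - [-0.0235,-0.012,0]
    - [-0.0235,-0.012,0]
    - [-0.0235,-0.012,0]
    - [-0.0235,-0.012,0]
    - [-0.0235,-0.012,0]
    - [-0.0235,-0.012,0]
    - [-0.0235,-0.012,0]
    - [0,0,0]
  rot:
    - [0,0,0]
    - [0,0,0]
    - [0,0,0]
    - [0,0,0]
    - [0,0,0]
    - [0,0,0]
    - [0,0,0]
    - [0,0,0]
    - [0,0,0]
    - [0,0,0]
    - [0,0,0]
    - [0,0,0]
  fingers: [1,1,1,1,1,1,1,1,1,1,1,1]

```text
time: 2.1
tool_pos: [606.3, 150.9, 219.4]
orientation: [-0.007, 0.136, 0.991, -0.007]
contact_force: [0.5, 0.0, -0.0]
gripper_width: 85.6
```

```bash
cat > look.py <<'E'
from h import *
import sys
s=bot.read_state();im=bot.read_camera("wrist");cv2.imwrite(sys.argv[1],im)
print(s['time'],s['tool_pos'].round(1) if hasattr(s['tool_pos'],'round') else s['tool_pos'],np.round(s['orientation'],4),np.round(s['contact_force'],2),s['gripper_width'])
np.save("s.npy",np.r_[s['tool_pos'],s['orientation']])
M=Rq(s['orientation'])
def loc(P): return (M.T@(np.array(P)-s['tool_pos'])).round(1)
E
cat > l1.py <<'E'
from look import *
for nm,P in(('tooltop',[595.5,165.9,126]),('standtop',[595.5,165.9,28])): print(nm,proj("wrist",P,s).round(1))
b,g,r=[im[...,i].astype(int) for i in range(3)]
m=((r>1.8*g)&(r>1.8*b)&(r>50)).astype(np.uint8)
n,l,st,ce=cv2.connectedComponentsWithStats(m)
for i in range(1,n):
    if st[i,4]>150:print(st[i],ce[i].round(1))
E
python3 l1.py pics/w1.png
```

```text
2.1 [606.3 150.9 219.4] [-0.0068  0.1359  0.9907 -0.0066] [ 0.52  0.04 -0.05] 85.55229386194405
tooltop [[335.7 224.6]]
standtop [[332.4 198.6]]
[320 190  31  22 323] [333.6 198.2]
[ 320  205   36   36 1002] [337.1 222.4]
[292 372  30  46 905] [305.9 395. ]
```

View pics/w1.png

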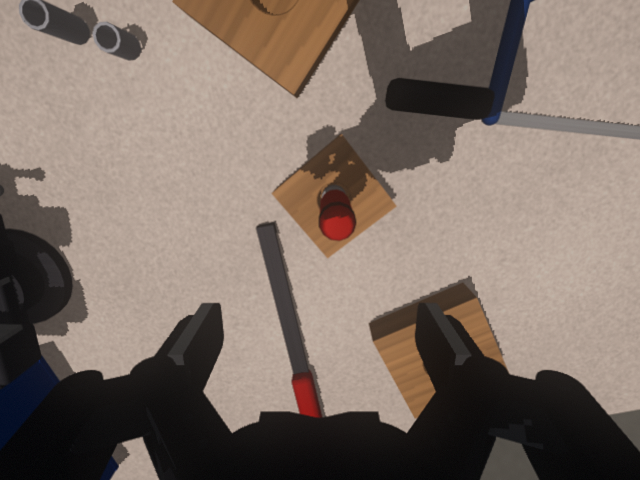

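The wrist view shows the tool top at (338,223), within 3 px of the position predicted from the top camera. Nothing stands between the fingers. Next I compute the aligned descent.

```bash
cat > goal.py <<'E'
from h import *
def goal(P,s=None):
    s=s or bot.read_state();M=Rq(s['orientation']);z=np.array([0,0,-1.])
    x=M[:,0]-(M[:,0]@z)*z;x/=np.linalg.norm(x)
    G=np.c_[x,np.cross(z,x),z]
    rv=R.from_matrix(M.T@G).as_rotvec(degrees=True)
    t=np.array(P)-s['tool_pos']
    print('t',round(s['time'],2),'pos',np.round(s['tool_pos'],1),'F',np.round(s['contact_force'],2),'w',round(s['gripper_width'],1),'| loc now',(M.T@t).round(1),'loc after level',(G.T@t).round(1),'rot',rv.round(2),flush=True)
if __name__=="__main__":
    import sys; goal([float(a) for a in sys.argv[1:4]])
E
python3 - <<'E'
from goal import *
s=bot.read_state()
print(onz("wrist",[[338,223],[337,222.4]],126,s).round(1),onz("top",[258.7,233.75],126).round(1))
im=cv2.imread("pics/w1.png");b,g,r=[im[...,i].astype(int) for i in range(3)]
m=((r>1.35*b)&(r<1.8*g))[125:265,265:405].astype(np.uint8);n,l,st,ce=cv2.connectedComponentsWithStats(m);i=1+st[1:,4].argmax()
ys,xs=np.where(l==i);q=cv2.minAreaRect(np.c_[xs+265,ys+125].astype(np.float32));print(q,onz("wrist",cv2.boxPoints(q),28,s).round(1),onz("wrist",q[0],28,s))
goal([595.5,166,150],s)
E
```

```text
[[592.6 169.3 126. ]
 [592.  168.8 126. ]] [[596.5 165.  126. ]]
((332.535400390625, 197.18106079101562), (92.18668365478516, 92.50019073486328), 52.3737678527832) [[566.5 107.8  28. ]
 [534.1 191.6  28. ]
 [617.4 228.7  28. ]
 [656.8 141.3  28. ]] [[591.76415383 167.97222909  28.        ]]
t 2.15 pos [604.4 152.3 219.2] F [-0.04  1.2  -1.09] w 85.4 | loc now [11.2 11.8 69.2] loc after level [12.2 10.8 69.2] rot [-0.83 -0.81  0.01]
```

Call:
jog_arm:
  translation:
    - [0.006,0.006,0.01]
    - [0.006,0.006,0.015]
    - [0,0,0.015]
    - [0,0,0.015]
    - [0,0,0.015]
    - [0,0,0.01]
    - [0,0,0.01]
    - [0,0,0]
  rot:
    - [-0.8,-0.8,0]
    - [0,0,0]
    - [0,0,0]
    - [0,0,0]
    - [0,0,0]
    - [0,0,0]
    - [0,0,0]
    - [0,0,0]
  fingers: [1,1,1,1,1,1,1,1]

```text
time: 2.82
tool_pos: [589.1, 171.6, 124.4]
orientation: [-0.003, 0.136, 0.991, 0.001]
contact_force: [-0.9, 0.7, -0.9]
gripper_width: 85.1
```

```bash
python3 goal.py 595 166.5 69
```

```text
t 2.82 pos [589.1 171.6 124.4] F [-0.86  0.66 -0.93] w 85.1 | loc now [-7.4 -3.4 55.4] loc after level [-7.  -3.4 55.4] rot [ 0.04 -0.34 -0.  ]
```

Call:
jog_arm:
  translation:
    - [-0.0035,-0.002,0.01]
    - [-0.002,-0.001,0.012]
    - [0,0,0.012]
    - [0,0,0.01]
    - [0,0,0.006]
    - [0,0,0.003]
    - [0,0,0]
  rot:
    - [0,-0.3,0]
    - [0,0,0]
    - [0,0,0]
    - [0,0,0]
    - [0,0,0]
    - [0,0,0]
    - [0,0,0]
  fingers: [1,1,1,1,1,1,1]

```text
time: 3.4
tool_pos: [593.8, 168.6, 68.4]
orientation: [0.0, 0.135, 0.991, 0.001]
contact_force: [0.2, 0.3, 0.4]
gripper_width: 85.2
```

```bash
python3 goal.py 595 166.5 69; python3 l1.py pics/w2.png
```

```text
t 3.4 pos [593.8 168.6  68.4] F [0.25 0.27 0.38] w 85.2 | loc now [-1.7 -1.7 -0.6] loc after level [-1.7 -1.7 -0.6] rot [ 0.09 -0.01 -0.  ]
3.4 [593.8 168.6  68.4] [0.000e+00 1.353e-01 9.908e-01 8.000e-04] [0.25 0.27 0.38] 85.21763470675783
tooltop [[310.6 404.9]]
standtop [[314.1 274.8]]
[ 281  268   68   85 3650] [315.6 307.3]
[278 339  73  27 387] [314.3 347.1]
[ 275  352   80   66 4214] [314.6 385.3]
```

View pics/w2.png

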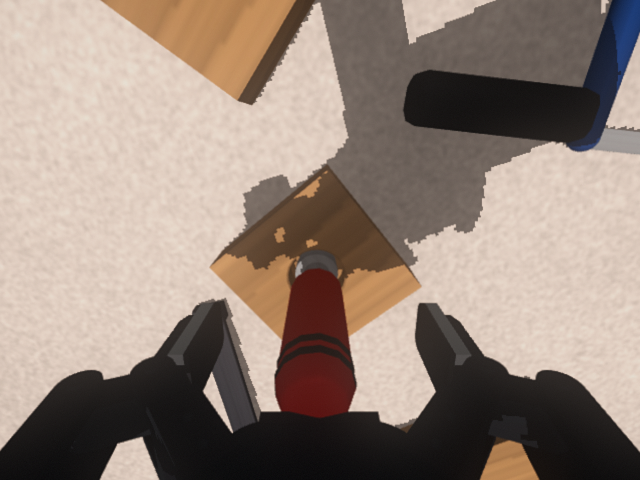

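The wrist view shows the handle (column ~315) centred between the fingers (221 and 418), with the foot in the stand's hole. Closing the gripper.

Call:
jog_arm:
  translation:
    - [0,0,0]
    - [0,0,0]
    - [0,0,0]
    - [0,0,0]
    - [0,0,0]
    - [0,0,0]
    - [0,0,0]
    - [0,0,0]
    - [0,0,0]
    - [0,0,0]
  rot:
    - [0,0,0]
    - [0,0,0]
    - [0,0,0]
    - [0,0,0]
    - [0,0,0]
    - [0,0,0]
    - [0,0,0]
    - [0,0,0]
    - [0,0,0]
    - [0,0,0]
  fingers: [0,0,0,0,0,0,0,0,0,0]
  grip_force: 80

```text
time: 4.28
tool_pos: [595.1, 168.8, 70.8]
orientation: [0.002, 0.135, 0.991, 0.001]
contact_force: [0.7, 0.2, -0.4]
gripper_width: 26.4
```

```bash
python3 goal.py 595 166.5 69
```

```text
t 4.28 pos [595.1 168.8  70.8] F [ 0.67  0.25 -0.44] w 26.4 | loc now [-0.5 -2.3  1.8] loc after level [-0.5 -2.3  1.8] rot [0.18 0.16 0.  ]
```

Call:
jog_arm:
  translation:
    - [0,0,-0.006]
    - [0,0,-0.01]
    - [0,0,-0.015]
    - [0,0,-0.015]
    - [0,0,-0.015]
    - [0,0,-0.018]
    - [0,0,-0.018]
    - [0,0,-0.018]
    - [0,0,-0.018]
    - [0,0,-0.018]
    - [0,0,-0.015]
    - [0,0,0]
  rot:
    - [0,0,0]
    - [0,0,0]
    - [0,0,0]
    - [0,0,0]
    - [0,0,0]
    - [0,0,0]
    - [0,0,0]
    - [0,0,0]
    - [0,0,0]
    - [0,0,0]
    - [0,0,0]
    - [0,0,0]
  fingers: [0,0,0,0,0,0,0,0,0,0,0,0]

```text
time: 5.28
tool_pos: [592.6, 168.2, 252.2]
orientation: [0.001, 0.135, 0.991, 0.001]
contact_force: [1.3, 0.0, -1.0]
gripper_width: 26.2
```

```bash
python3 goal.py 588 -222 240; python3 l1.py pics/w3.png
```

```text
t 5.28 pos [592.6 168.2 252.2] F [ 1.3   0.03 -1.05] w 26.2 | loc now [-100.1 -377.2   11.3] loc after level [-100.1 -377.2   12.2] rot [0.17 0.14 0.  ]
5.2833 [592.6 168.2 252.2] [0.0014 0.1352 0.9908 0.0013] [ 1.3   0.03 -1.05] 26.2285591094522
tooltop [[315.9 232.5]]
standtop [[316.3 205.8]]
[ 286  265   66   80 3350] [318.  301.8]
[283 334  71  25 276] [318.  340.2]
[ 281  346   79   72 4486] [319.4 381.3]
```

View pics/w3.png

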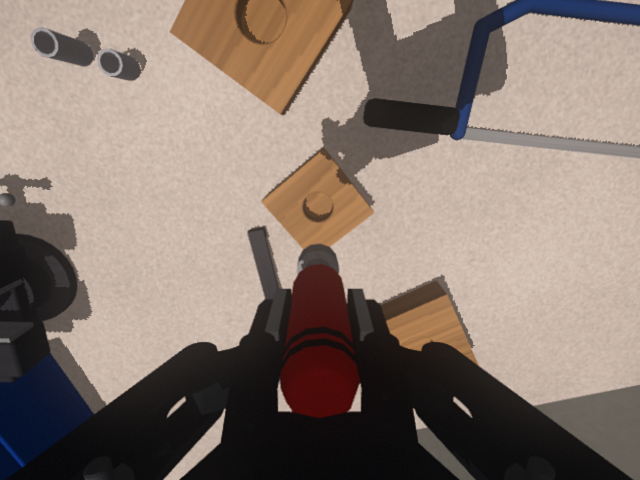

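The tool is held straight (columns 318–319 along its length) and clear of the stand. The stand's hole is seen at (318,206), 2 px from the prediction. Moving to the vice.

Call:
jog_arm:
  translation:
    - [-0.003,-0.01,0]
    - [-0.005,-0.018,0]
    - [-0.005,-0.018,0]
    - [-0.005,-0.018,0]
    - [-0.005,-0.018,0]
    - [-0.005,-0.018,0]
    - [-0.005,-0.018,0]
    - [-0.005,-0.018,0]
    - [-0.005,-0.018,0]
    - [-0.005,-0.018,0]
    - [-0.005,-0.018,0]
    - [-0.005,-0.018,0]
  rot:
    - [0,0,0]
    - [0,0,0]
    - [0,0,0]
    - [0,0,0]
    - [0,0,0]
    - [0,0,0]
    - [0,0,0]
    - [0,0,0]
    - [0,0,0]
    - [0,0,0]
    - [0,0,0]
    - [0,0,0]
  fingers: [0,0,0,0,0,0,0,0,0,0,0,0]

```text
time: 6.33
tool_pos: [579.8, -60.8, 234.6]
orientation: [-0.013, 0.132, 0.991, -0.001]
contact_force: [0.6, 0.3, -1.4]
gripper_width: 26.5
```

```bash
python3 goal.py 588 -222 240; python3 -c "
from h import *
s=dict(tool_pos=np.array([592.6,168.2,252.2]),orientation=np.array([.0014,.1352,.9908,.0013]))
print(onz('wrist',[318,206],28,s))
T=lambda p:np.array(s['tool_pos'])+Rq(s['orientation'])@np.array(p)
print(proj('wrist',[T([0,0,60.8]),T([-13,0,60.8]),T([0,-13,60.8]),T([0,13,60.8]),T([0,0,-55])],s))"
```

```text
t 6.33 pos [579.8 -60.8 234.6] F [ 0.63  0.26 -1.41] w 26.5 | loc now [ -50.1 -153.5   -5.9] loc after level [ -50.2 -153.4   -5.4] rot [-0.28 -1.44  0.  ]
[[596.16269417 167.65175939  28.        ]]
[[317.90331179 258.32511732]
 [317.92611541 276.58802427]
 [297.88908329 258.33625749]
 [337.91541035 258.31622386]
 [317.15090192 392.81354209]]
```

Call:
jog_arm:
  translation:
    - [-0.0055,-0.017,-0.004]
    - [-0.0055,-0.017,-0.003]
    - [-0.0055,-0.017,-0.003]
    - [-0.0055,-0.017,-0.003]
    - [-0.0055,-0.017,-0.003]
    - [-0.0055,-0.017,-0.003]
    - [-0.0055,-0.017,-0.003]
    - [-0.0055,-0.017,-0.003]
    - [-0.003,-0.01,-0.001]
    - [0,0,0]
  rot:
    - [0,-1.0,0]
    - [0,-0.6,0]
    - [0,-0.1,0]
    - [0,-0.1,0]
    - [0,-0.1,0]
    - [0,-0.1,0]
    - [0,-0.1,0]
    - [0,-0.1,0]
    - [0,0,0]
    - [0,0,0]
  fingers: [0,0,0,0,0,0,0,0,0,0]

```text
time: 7.17
tool_pos: [572.3, -229.4, 245.4]
orientation: [-0.008, 0.135, 0.991, -0.003]
contact_force: [-0.0, 0.6, -1.8]
gripper_width: 26.5
```

```bash
cat > l2.py <<'E'
from look import *
from goal import goal
for z in (135,145):
    P=[588,-222,z];print(z,proj("wrist",P,s).round(1))
b,g,r=[im[...,i].astype(int) for i in range(3)]
m=((b>1.7*r)&(b>60)).astype(np.uint8)
n,l,st,ce=cv2.connectedComponentsWithStats(m)
for i in range(1,n):
    if st[i,4]>100:
        print(st[i],ce[i].round(1),[onz("wrist",ce[i],z,s)[0].round(1).tolist() for z in(135,145)])
goal([588,-222,215],s)
E
python3 l2.py pics/w4.png
```

```text
7.1667 [ 572.3 -229.4  245.4] [-0.0077  0.1351  0.9908 -0.0026] [-0.04  0.58 -1.82] 26.520802303896918
135 [[333.1 252.4]]
145 [[333.6 256.8]]
[317 233  37  40 742] [339.2 248.5] [[586.1, -216.5, 135.0], [582.6, -216.1, 145.0]]
[216 326  34  24 265] [230.4 339.9] [[642.8, -329.5, 135.0], [637.1, -324.7, 145.0]]
[  36  350  138   68 1718] [102.  380.1] [[651.5, -456.3, 135.0], [645.4, -446.4, 145.0]]
[277 384  15  28 206] [281.8 401.3] [[718.1, -306.0, 135.0], [709.3, -302.1, 145.0]]
[348 395  13  17 122] [355.4 405.3] [[740.6, -240.9, 135.0], [730.9, -239.5, 145.0]]
[210 417  14  27 191] [217.4 429.2] [[733.1, -375.5, 135.0], [723.8, -368.8, 145.0]]
[  0 418  87  54 658] [ 35.3 439. ] [[696.5, -548.0, 135.0], [688.6, -534.6, 145.0]]
t 7.17 pos [ 572.3 -229.4  245.4] F [-0.04  0.58 -1.82] w 26.5 | loc now [-13.5  11.5  30.1] loc after level [-13.1  11.3  30.4] rot [-0.41 -0.83  0.  ]
```

View pics/w4.png

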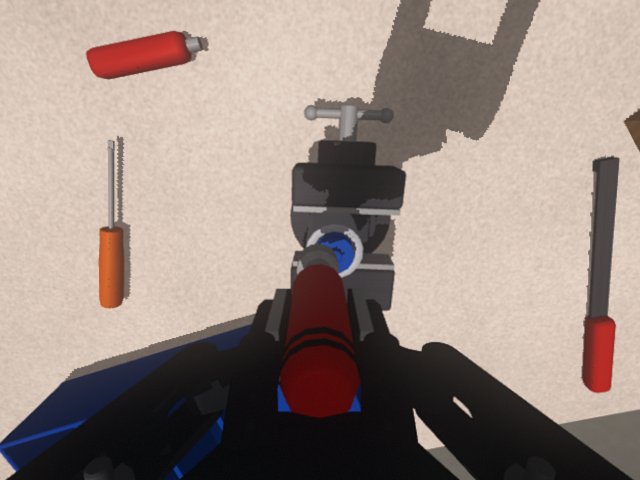

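Call:
jog_arm:
  translation:
    - [-0.005,0.004,0.006]
    - [-0.005,0.004,0.006]
    - [-0.002,0.002,0.006]
    - [0,0,0]
    - [0,0,0]
  rot:
    - [-0.4,-0.8,0]
    - [0,0,0]
    - [0,0,0]
    - [0,0,0]
    - [0,0,0]
  fingers: [0,0,0,0,0]

```text
time: 7.63
tool_pos: [584.7, -217.3, 223.0]
orientation: [-0.004, 0.134, 0.991, 0.002]
contact_force: [-0.1, -0.3, -0.8]
gripper_width: 26.3
```

```bash
python3 l2.py pics/w5.png | grep -v "^\[[ 0-9]* [3-9][0-9][0-9]  "
python3 - <<'E'
from h import *
im=cv2.imread("pics/w5.png");cv2.imwrite("pics/w5c.png",cv2.resize(im[180:300,240:400],None,fx=5,fy=5,interpolation=2))
import numpy as np
v=np.load("s.npy");s=dict(tool_pos=v[:3],orientation=v[3:])
T=lambda p:v[:3]+Rq(v[3:])@np.array(p)
print(proj('wrist',[T([0,0,60.8]),T([13,0,60.8]),T([0,-13,60.8])],s).round(1))
c=proj('scene',[T([0,0,60.8])]);print(c)
sc=bot.read_camera("scene");cv2.imwrite("pics/s5c.png",cv2.resize(sc[150:250,160:280],None,fx=5,fy=5,interpolation=2))
E
```

```text
7.6333 [ 584.7 -217.3  223. ] [-0.0037  0.1345  0.9909  0.0023] [-0.08 -0.29 -0.77] 26.283831056808307
135 [[312.5 251. ]]
145 [[312.4 256. ]]
[293 229  42  36 624] [310.3 241.4] [[580.4, -221.5, 135.0], [577.2, -220.4, 145.0]]
t 7.63 pos [ 584.7 -217.3  223. ] F [-0.08 -0.29 -0.77] w 26.3 | loc now [-4.5 -3.7  7.9] loc after level [-4.5 -3.7  8. ] rot [ 0.2  -0.46 -0.  ]
[[317.9 258.3]
 [317.9 239.4]
 [297.9 258.3]]
[[219.2888935 202.4998751]]
```

View pics/w5c.png

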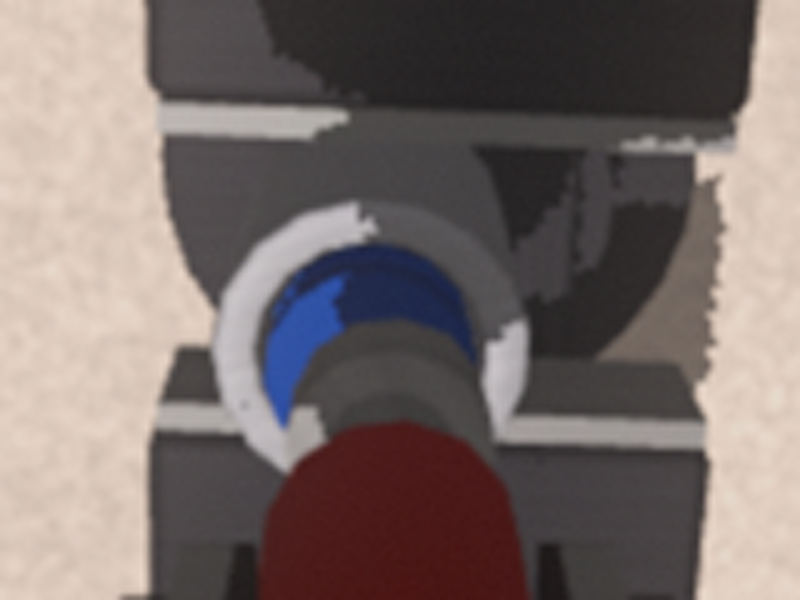

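The crop shows:
- **Foot:** roughly over the cap, spanning columns 298–338 with its far edge at row 244.
- **Rim:** outer edge at columns 283–345.6, top at row 220.6.
- **Cap:** columns 291.6–335, top at row 229.

Next I fit the rim and cap position, and the foot in the tool frame.

```bash
cat > fit.py <<'E'
from h import *
from scipy.optimize import least_squares
v=np.load("s.npy");s=dict(tool_pos=v[:3],orientation=v[3:]);M=Rq(v[3:])
a=np.linspace(0,2*np.pi,120)[:-1]
def ext(c,r): # left,right,top of horizontal circle in wrist picture
    p=proj("wrist",np.c_[c[0]+r*np.cos(a),c[1]+r*np.sin(a),np.full(len(a),c[2])],s);return np.array([p[:,0].min(),p[:,0].max(),p[:,1].min()])
E
python3 - <<'E'
from fit import *
f=lambda obs,r,x0:least_squares(lambda c:ext(c,r)-obs,x0,diff_step=1e-4).x.round(1)
print('rim',f([283,345.6,220.6],24,[588,-222,130]))
print('cap',f([291.6,335,229],15.5,[588,-222,140]))
for z in (128,132,136): print(z,'rim ext',ext([588,-222,z],24).round(1),'cap',ext([588,-222,z+8],15.5).round(1))
for dz in(60.8,46.8):
    c=v[:3]+M@[0,0,dz];print('foot',dz,c.round(1),ext(c,13).round(1))
E
```

```text
rim [ 592.2 -222.   123.6]
cap [ 585.5 -220.7  140. ]
128 rim ext [280.7 344.6 216.8] cap [291.2 333.8 231.1]
132 rim ext [280.1 345.1 218.2] cap [290.8 334.1 232.8]
136 rim ext [279.5 345.5 219.6] cap [290.4 334.3 234.5]
foot 60.8 [ 584.3 -216.9  162.2] [297.9 337.9 239.3]
foot 46.8 [ 584.4 -217.   176.2] [296.5 339.2 246.8]
```

View pics/s5c.png

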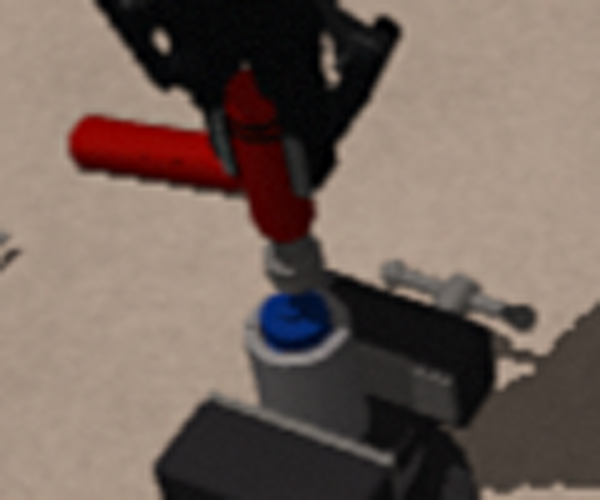

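Foot is offset about 3 mm toward local -x, both in this picture and in w3 (from the grip). I correct for that relative to the cap, about (-3,-3.3) mm local, and level and lower a little.

Call:
jog_arm:
  translation:
    - [-0.0015,-0.002,0.002]
    - [-0.001,-0.001,0.002]
    - [0,0,0]
    - [0,0,0]
  rot:
    - [0.2,-0.4,0]
    - [0,0,0]
    - [0,0,0]
    - [0,0,0]
  fingers: [0,0,0,0]

```text
time: 8.07
tool_pos: [586.7, -221.3, 219.9]
orientation: [0.001, 0.134, 0.991, -0.001]
contact_force: [-0.2, -0.4, -2.3]
gripper_width: 26.4
```

```bash
python3 l2.py pics/w6.png | sed -n '1,4p;$p'
python3 - <<'E'
from fit import *
im=cv2.imread("pics/w6.png");sc=bot.read_camera("scene");cv2.imwrite("pics/s6.png",sc)
A=cv2.resize(im[200:280,270:364],None,fx=8,fy=8,interpolation=2)[:, :]
B=cv2.resize(sc[180:230,190:250],None,fx=10,fy=10,interpolation=2)
A=cv2.resize(im[205:275,280:350],None,fx=6,fy=6,interpolation=2);B=cv2.resize(sc[190:232,198:240],None,fx=9,fy=9,interpolation=2);B=cv2.resize(B,(378,420))
B=cv2.resize(sc[190:232,199:237],(380,420),interpolation=2)
cv2.imwrite("pics/ab6.png",np.hstack([A,B]))
def sext(c,r):
    p=proj("scene",np.c_[c[0]+r*np.cos(a),c[1]+r*np.sin(a),np.full(len(a),c[2])]);return np.r_[p.min(0),p.max(0)].round(1)
for z in(126,130,134,138):
    print(z,'scene rim',sext([589,-221.5,z],24),'cap',sext([589,-221.5,z+8],15.5),'wrist rim',ext([589,-221.5,z],24).round(1),'capface',ext([589,-221.5,z+8],15.5).round(1))
for o in([0,0],[-3,0]):
    c=v[:3]+M@[*o,60.8];print('foot',o,c.round(1),'scene',sext(c,13),'wrist',ext(c,13).round(1))
E
```

```text
8.0667 [ 586.7 -221.3  219.9] [ 6.000e-04  1.341e-01  9.910e-01 -6.000e-04] [-0.15 -0.36 -2.3 ] 26.437230204186662
135 [[317.6 247.5]]
145 [[317.5 252.4]]
[297 225  44  35 773] [319.1 238.6] [[581.8, -219.2, 135.0], [578.6, -218.3, 145.0]]
t 8.07 pos [ 586.7 -221.3  219.9] F [-0.15 -0.36 -2.3 ] w 26.4 | loc now [-1.4 -0.4  4.9] loc after level [-1.4 -0.4  4.9] rot [-0.06  0.08 -0.  ]
126 scene rim [208.4 206.8 229.9 222.9] cap [211.6 207.3 225.6 217.7] wrist rim [286.4 350.9 213. ] capface [297.2 340.1 227.5]
130 scene rim [208.1 205.7 229.7 221.8] cap [211.3 206.1 225.4 216.5] wrist rim [285.9 351.4 214.4] capface [296.8 340.4 229.2]
134 scene rim [207.8 204.5 229.4 220.6] cap [211.1 204.9 225.1 215.3] wrist rim [285.4 351.9 215.9] capface [296.5 340.8 230.9]
138 scene rim [207.5 203.3 229.2 219.4] cap [210.8 203.7 224.9 214.1] wrist rim [284.9 352.4 217.4] capface [296.1 341.1 232.6]
foot [0, 0] [ 586.8 -221.3  159.1] scene [211.3 199.8 223.2 208.5] wrist [297.9 337.9 239.4]
foot [-3, 0] [ 589.7 -222.1  159.1] scene [210.6 200.7 222.6 209.5] wrist [298.  337.8 243.8]
```

View pics/ab6.png

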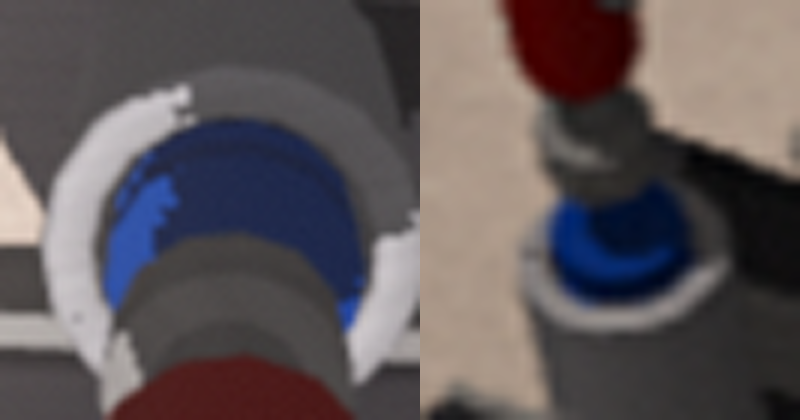

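Left shows the foot over the cap (columns 297–339, edge row 244), cap at 297–341, rim top at row 216. Right (scene) shows the cap at 212–226, the foot at 211–222.5 and the rim bottom at row 223. Both views agree on a rim z of about 126 and cap at about (590,-221), so I shift 1 mm in +y and approach.

Call:
jog_arm:
  translation:
    - [0.0003,0.0007,0.003]
    - [0,0.0003,0.004]
    - [0,0,0.003]
    - [0,0,0.001]
    - [0,0,0]
  rot:
    - [0,0,0]
    - [0,0,0]
    - [0,0,0]
    - [0,0,0]
    - [0,0,0]
  fingers: [0,0,0,0,0]

```text
time: 8.58
tool_pos: [586.7, -220.4, 208.0]
orientation: [0.001, 0.134, 0.991, -0.001]
contact_force: [0.2, 0.5, -1.2]
gripper_width: 26.6
```

```bash
python3 l2.py pics/w7.png | sed -n '1,4p;$p'
python3 - <<'E'
from fit import *
for z in(126,130):
    print(z,'wrist rim',ext([590,-221,z],24).round(1),'capface',ext([590,-221,z+8],15.5).round(1))
for o in([0,0],[-3,0]):
    c=v[:3]+M@[*o,60.8];print('foot',o,c.round(1),'wrist',ext(c,13).round(1))
im=cv2.imread("pics/w7.png");sc=bot.read_camera("scene")
A=cv2.resize(im[205:275,283:353],None,fx=6,fy=6,interpolation=2);B=cv2.resize(sc[190:232,199:237],(380,420),interpolation=2)
cv2.imwrite("pics/ab7.png",np.hstack([A,B]))
E
```

```text
8.5833 [ 586.7 -220.4  208. ] [ 8.000e-04  1.344e-01  9.909e-01 -7.000e-04] [ 0.2   0.53 -1.18] 26.606240400150554
135 [[316.3 253.8]]
145 [[316.2 259.3]]
[295 230  45  34 615] [316.8 242.2] [[580.0, -219.4, 135.0], [576.7, -218.4, 145.0]]
t 8.58 pos [ 586.7 -220.4  208. ] F [ 0.2   0.53 -1.18] w 26.6 | loc now [-1.7 -1.2 -7. ] loc after level [-1.7 -1.2 -7. ] rot [-0.06  0.1  -0.  ]
126 wrist rim [284.8 352.2 218.9] capface [296.  340.9 234.1]
130 wrist rim [284.2 352.7 220.4] capface [295.6 341.3 236. ]
foot [0, 0] [ 586.8 -220.5  147.2] wrist [297.9 337.9 239.4]
foot [-3, 0] [ 589.7 -221.3  147.2] wrist [298.  337.8 243.8]
```

View pics/ab7.png

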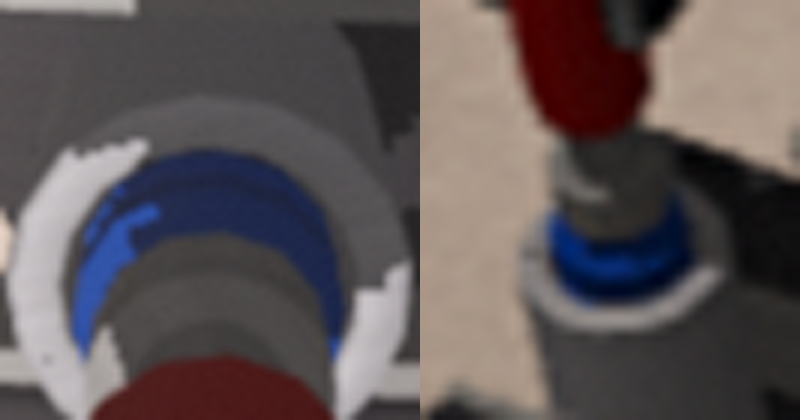

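Both views agree that foot and cap are centred to within about 0.5 mm (wrist columns 318.3 and 317.8). Lowering slowly.

Call:
jog_arm:
  translation:
    - [-0.0003,0,0.002]
    - [0,0,0.002]
    - [0,0,0.002]
    - [0,0,0.001]
    - [0,0,0]
  rot:
    - [0,0,0]
    - [0,0,0]
    - [0,0,0]
    - [0,0,0]
    - [0,0,0]
  fingers: [0,0,0,0,0]

```text
time: 9.1
tool_pos: [587.5, -220.7, 200.9]
orientation: [0.001, 0.134, 0.991, -0.001]
contact_force: [0.6, 0.3, -2.1]
gripper_width: 26.6
```

Call:
jog_arm:
  translation:
    - [0,0,0.001]
    - [0,0,0.001]
    - [0,0,0.001]
    - [0,0,0]
  rot:
    - [0,0,0]
    - [0,0,0]
    - [0,0,0]
    - [0,0,0]
  fingers: [0,0,0,0]

```text
time: 9.43
tool_pos: [587.7, -220.5, 198.1]
orientation: [0.002, 0.134, 0.991, -0.001]
contact_force: [-0.5, 0.2, -0.4]
gripper_width: 26.0
```

Call:
jog_arm:
  translation:
    - [0,0,0.001]
    - [0,0,0.001]
    - [0,0,0.001]
    - [0,0,0]
  rot:
    - [0,0,0]
    - [0,0,0]
    - [0,0,0]
    - [0,0,0]
  fingers: [0,0,0,0]

```text
time: 9.77
tool_pos: [587.7, -220.6, 195.4]
orientation: [0.002, 0.134, 0.991, -0.001]
contact_force: [-0.4, 0.6, -0.3]
gripper_width: 26.4
```

Call:
jog_arm:
  translation:
    - [0,0,0.001]
    - [0,0,0.001]
    - [0,0,0.0005]
    - [0,0,0]
  rot:
    - [0,0,0]
    - [0,0,0]
    - [0,0,0]
    - [0,0,0]
  fingers: [0,0,0,0]

```text
time: 10.1
tool_pos: [587.7, -220.6, 192.7]
orientation: [0.002, 0.134, 0.991, -0.001]
contact_force: [-0.9, 1.0, 0.5]
gripper_width: 26.5
```

Call:
jog_arm:
  translation:
    - [0,0,0.001]
    - [0,0,0.001]
    - [0,0,0.0005]
    - [0,0,0]
  rot:
    - [0,0,0]
    - [0,0,0]
    - [0,0,0]
    - [0,0,0]
  fingers: [0,0,0,0]

```text
time: 10.43
tool_pos: [587.7, -220.5, 190.0]
orientation: [0.002, 0.134, 0.991, -0.001]
contact_force: [-0.6, 0.2, 0.8]
gripper_width: 26.1
```

Call:
jog_arm:
  translation:
    - [0,0,0.001]
    - [0,0,0.001]
    - [0,0,0.0005]
    - [0,0,0]
  rot:
    - [0,0,0]
    - [0,0,0]
    - [0,0,0]
    - [0,0,0]
  fingers: [0,0,0,0]

```text
time: 10.77
tool_pos: [587.8, -220.6, 187.4]
orientation: [0.002, 0.134, 0.991, -0.001]
contact_force: [-1.3, -0.5, 0.2]
gripper_width: 26.3
```

```bash
python3 l2.py pics/w8.png | sed -n '1p;4p;$p'
python3 - <<'E'
from fit import *
from workcell import bot
for i in range(4): print(np.round(bot.read_state()['contact_force'],2), end=' ')
for n in(0,1): print()
for z in(133,126,123,118): print(z,'face',ext([590.2,-220.8,z],15.5).round(1))
print('rim',ext([590.2,-220.8,126],17).round(1))
im=cv2.imread("pics/w8.png");sc=bot.read_camera("scene")
A=cv2.resize(im[205:275,283:353],None,fx=6,fy=6,interpolation=2);B=cv2.resize(sc[190:232,199:237],(380,420),interpolation=2)
cv2.imwrite("pics/ab8.png",np.hstack([A,B]))
for f in("pics/w7.png","pics/w8.png"):
    I=cv2.imread(f)[215:275,318].astype(int);print([tuple(p) for p in I[:34:2]])
E
```

```text
10.7667 [ 587.8 -220.6  187.4] [ 1.800e-03  1.344e-01  9.909e-01 -9.000e-04] [-1.26 -0.5   0.16] 26.280270224060754
[294 238  47  31 353] [316.4 248.3] [[578.0, -218.9, 135.0], [574.4, -217.8, 145.0]]
t 10.77 pos [ 587.8 -220.6  187.4] F [-1.26 -0.5   0.16] w 26.3 | loc now [ -0.7  -1.3 -27.6] loc after level [ -0.6  -1.3 -27.6] rot [-0.07  0.22 -0.  ]
[0.06 0.28 0.49] [0.06 0.28 0.49] [0.06 0.28 0.49] [0.06 0.28 0.49] 

133 face [294.3 343.2 242.3]
126 face [295.  342.5 238.6]
123 face [295.3 342.2 237.2]
118 face [295.8 341.7 234.8]
rim [292.7 344.8 236.4]
[(np.int64(72), np.int64(71), np.int64(73)), (np.int64(72), np.int64(71), np.int64(74)), (np.int64(72), np.int64(71), np.int64(73)), (np.int64(85), np.int64(84), np.int64(87)), (np.int64(92), np.int64(91), np.int64(93)), (np.int64(88), np.int64(85), np.int64(89)), (np.int64(84), np.int64(83), np.int64(86)), (np.int64(74), np.int64(68), np.int64(68)), (np.int64(76), np.int64(40), np.int64(32)), (np.int64(73), np.int64(40), np.int64(33)), (np.int64(65), np.int64(38), np.int64(31)), (np.int64(75), np.int64(41), np.int64(32)), (np.in
[... 262 characters left out ...]
.int64(73), np.int64(71), np.int64(74)), (np.int64(74), np.int64(72), np.int64(73)), (np.int64(75), np.int64(73), np.int64(75)), (np.int64(73), np.int64(72), np.int64(74)), (np.int64(71), np.int64(70), np.int64(72)), (np.int64(75), np.int64(75), np.int64(77)), (np.int64(92), np.int64(90), np.int64(93)), (np.int64(92), np.int64(89), np.int64(93)), (np.int64(87), np.int64(85), np.int64(88)), (np.int64(86), np.int64(85), np.int64(88)), (np.int64(79), np.int64(68), np.int64(68)), (np.int64(73), np.int64(39), np.int64(30)), (np.int64(75), np.int64(40), np.int64(30)), (np.int64(74), np.int64(57), np.int64(54)), (np.int64(64), np.int64(65), np.int64(68)), (np.int64(63), np.int64(64), np.int64(67))]
```

Call:
jog_arm:
  translation:
    - [0,0,0.001]
    - [0,0,0.001]
    - [0,0,0.0005]
    - [0,0,0]
  rot:
    - [0,0,0]
    - [0,0,0]
    - [0,0,0]
    - [0,0,0]
  fingers: [0,0,0,0]

```text
time: 11.2
tool_pos: [587.8, -220.6, 184.9]
orientation: [0.002, 0.134, 0.991, -0.001]
contact_force: [-1.8, 0.0, 2.7]
gripper_width: 26.5
```

Call:
jog_arm:
  translation:
    - [0,0,0.001]
    - [0,0,0.0005]
    - [0,0,0]
  rot:
    - [0,0,0]
    - [0,0,0]
    - [0,0,0]
  fingers: [0,0,0]

```text
time: 11.45
tool_pos: [587.7, -220.6, 183.2]
orientation: [0.002, 0.134, 0.991, -0.001]
contact_force: [-2.2, -0.2, 1.9]
gripper_width: 26.6
```

Call:
jog_arm:
  translation:
    - [0,0,0.001]
    - [0,0,0.0005]
    - [0,0,0]
  rot:
    - [0,0,0]
    - [0,0,0]
    - [0,0,0]
  fingers: [0,0,0]

```text
time: 11.7
tool_pos: [587.8, -220.6, 181.9]
orientation: [0.002, 0.134, 0.991, -0.001]
contact_force: [-0.9, 0.9, 2.2]
gripper_width: 26.5
```

Call:
jog_arm:
  translation:
    - [0,0,0.001]
    - [0,0,0.0005]
    - [0,0,0]
  rot:
    - [0,0,0]
    - [0,0,0]
    - [0,0,0]
  fingers: [0,0,0]

```text
time: 11.95
tool_pos: [587.9, -220.6, 181.1]
orientation: [0.002, 0.134, 0.991, -0.001]
contact_force: [-0.6, 0.4, 1.7]
gripper_width: 26.2
```

Call:
jog_arm:
  translation:
    - [0,0,0.001]
    - [0,0,0.0005]
    - [0,0,0]
  rot:
    - [0,0,0]
    - [0,0,0]
    - [0,0,0]
  fingers: [0,0,0]

```text
time: 12.2
tool_pos: [587.9, -220.6, 180.3]
orientation: [0.002, 0.134, 0.991, -0.001]
contact_force: [-2.0, 0.5, 2.8]
gripper_width: 26.3
```

Call:
jog_arm:
  translation:
    - [0,0,0.001]
    - [0,0,0.0005]
    - [0,0,0]
  rot:
    - [0,0,0]
    - [0,0,0]
    - [0,0,0]
  fingers: [0,0,0]

```text
time: 12.45
tool_pos: [588.0, -220.7, 179.7]
orientation: [0.003, 0.134, 0.991, -0.001]
contact_force: [-1.3, 0.0, 2.6]
gripper_width: 25.9
```

Call:
jog_arm:
  translation:
    - [0,0,0.001]
    - [0,0,0.001]
  rot:
    - [0,0,0]
    - [0,0,0]
  fingers: [0,0]

```text
time: 12.62
tool_pos: [588.4, -220.9, 178.9]
orientation: [0.003, 0.134, 0.991, -0.001]
contact_force: [-2.7, 1.2, 9.6]
gripper_width: 26.0
```

Call:
jog_arm:
  translation:
    - [0,0,0.001]
  rot:
    - [0,0,0]
  fingers: [0]

```text
time: 12.7
tool_pos: [588.6, -221.0, 178.7]
orientation: [0.004, 0.134, 0.991, -0.002]
contact_force: [-3.0, 1.4, 10.2]
gripper_width: 26.6
```

Call:
jog_arm:
  translation:
    - [0,0,0.001]
  rot:
    - [0,0,0]
  fingers: [0]

```text
time: 12.78
tool_pos: [588.7, -221.0, 178.5]
orientation: [0.004, 0.134, 0.991, -0.002]
contact_force: [-2.6, 2.2, 10.4]
gripper_width: 26.7
```

Call:
jog_arm:
  translation:
    - [0.0005,0,0.0011]
    - [0.0003,0,0.0012]
  rot:
    - [-0.05,0.25,0]
    - [-0.05,0.2,0]
  fingers: [0,0]

```text
time: 12.95
tool_pos: [588.9, -221.2, 178.1]
orientation: [0.002, 0.134, 0.991, -0.001]
contact_force: [-2.5, 1.4, 9.6]
gripper_width: 26.6
```

Call:
jog_arm:
  translation:
    - [0,0,0.0012]
  rot:
    - [0,0.1,0]
  fingers: [0]

```text
time: 13.03
tool_pos: [589.2, -221.2, 177.7]
orientation: [0.001, 0.134, 0.991, -0.001]
contact_force: [-2.5, 2.7, 7.5]
gripper_width: 26.3
```

Call:
jog_arm:
  translation:
    - [0.0008,0,0.0012]
  rot:
    - [0,0.1,0]
  fingers: [0]

```text
time: 13.12
tool_pos: [588.8, -221.2, 177.1]
orientation: [0.001, 0.134, 0.991, -0.001]
contact_force: [-1.0, 0.8, 5.3]
gripper_width: 26.4
```

Call:
jog_arm:
  translation:
    - [0.0005,0,0.0012]
  rot:
    - [0,0.1,0]
  fingers: [0]

```text
time: 13.2
tool_pos: [588.8, -221.2, 176.4]
orientation: [0.0, 0.134, 0.991, -0.001]
contact_force: [-0.8, 1.1, 4.9]
gripper_width: 26.4
```

Call:
jog_arm:
  translation:
    - [0,0,0.001]
  rot:
    - [0,0,0]
  fingers: [0]

```text
time: 13.28
tool_pos: [589.0, -221.2, 175.6]
orientation: [0.001, 0.134, 0.991, -0.001]
contact_force: [-2.1, 1.5, 4.5]
gripper_width: 26.2
```

Call:
jog_arm:
  translation:
    - [0,0,0.001]
  rot:
    - [0,0,0]
  fingers: [0]

```text
time: 13.37
tool_pos: [589.0, -221.2, 174.4]
orientation: [0.001, 0.134, 0.991, -0.001]
contact_force: [-0.0, -0.0, -1.5]
gripper_width: 26.5
```

Call:
jog_arm:
  translation:
    - [0,0,0.001]
  rot:
    - [0,0,0]
  fingers: [0]

```text
time: 13.45
tool_pos: [589.2, -221.2, 173.0]
orientation: [0.001, 0.134, 0.991, -0.001]
contact_force: [0.3, 1.8, 2.4]
gripper_width: 26.6
```

Call:
jog_arm:
  translation:
    - [0,0,0.0006]
  rot:
    - [0,0,0]
  fingers: [0]

```text
time: 13.53
tool_pos: [589.4, -221.3, 172.3]
orientation: [0.001, 0.134, 0.991, -0.001]
contact_force: [-1.8, 1.1, 11.1]
gripper_width: 26.5
```

Call:
jog_arm:
  translation:
    - [0,0,0.0006]
  rot:
    - [0,0,0]
  fingers: [0]

```text
time: 13.62
tool_pos: [589.7, -221.4, 172.3]
orientation: [0.001, 0.134, 0.991, -0.001]
contact_force: [-3.3, 2.6, 12.4]
gripper_width: 26.6
```

The force dropped (z 174.4), then rose steeply at 172.3, so the cap clicked and met its seat at about 12 N. Withdrawing straight up.

Call:
jog_arm:
  translation:
    - [0,0,-0.003]
    - [0,0,-0.004]
    - [0,0,-0.006]
    - [0,0,-0.008]
    - [0,0,-0.008]
    - [0,0,-0.008]
    - [0,0,-0.008]
    - [0,0,-0.008]
    - [0,0,-0.008]
    - [0,0,-0.008]
    - [0,0,-0.008]
    - [0,0,0]
  rot:
    - [0,0,0]
    - [0,0,0]
    - [0,0,0]
    - [0,0,0]
    - [0,0,0]
    - [0,0,0]
    - [0,0,0]
    - [0,0,0]
    - [0,0,0]
    - [0,0,0]
    - [0,0,0]
    - [0,0,0]
  fingers: [0,0,0,0,0,0,0,0,0,0,0,0]

```text
time: 14.62
tool_pos: [589.8, -221.7, 256.2]
orientation: [0.002, 0.134, 0.991, -0.001]
contact_force: [0.3, -0.5, -1.2]
gripper_width: 26.3
```

```bash
python3 goal.py 596 167.6 250
python3 - <<'E'
from h import *
im=bot.read_camera("wrist");sc=bot.read_camera("scene");tp=bot.read_camera("top")
cv2.imwrite("pics/w9.png",im)
A=cv2.resize(im[190:310,250:390],(490,420),interpolation=2);B=cv2.resize(sc[196:230,205:237],(300,319),interpolation=2)
C=np.zeros((420,790,3),np.uint8);C[:,:490]=A;C[:319,490:]=B;cv2.imwrite("pics/ab9.png",C)
E
```

```text
t 14.62 pos [ 589.8 -221.7  256.2] F [ 0.34 -0.52 -1.19] w 26.3 | loc now [ 97.7 377.    5.2] loc after level [ 97.7 376.9   6.2] rot [-0.1  0.2 -0. ]
```

View pics/ab9.png

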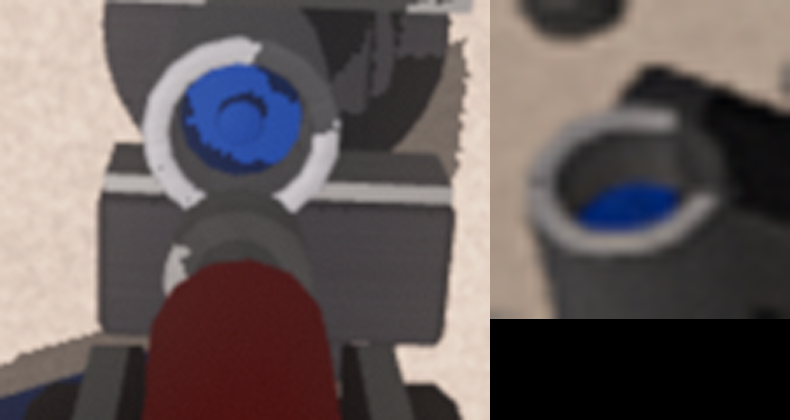

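The view shows the cap deep in the bore, boss upright and centred (wrist ~319,225), staying home with the tool off. Its apparent size puts it about 16 mm below the rim. Returning to the stand.

Call:
jog_arm:
  translation:
    - [0.003,0.01,-0.001]
    - [0.0043,0.017,-0.001]
    - [0.0043,0.017,-0.001]
    - [0.0043,0.017,-0.001]
    - [0.0043,0.017,-0.001]
    - [0.0043,0.017,-0.001]
    - [0.0043,0.017,-0.001]
    - [0.0043,0.017,-0.001]
    - [0.0043,0.017,-0.001]
    - [0.0043,0.017,-0.001]
    - [0.0043,0.017,-0.001]
    - [0.0043,0.017,-0.001]
  rot:
    - [0,0,0]
    - [0,0,0]
    - [0,0,0]
    - [0,0,0]
    - [0,0,0]
    - [0,0,0]
    - [0,0,0]
    - [0,0,0]
    - [0,0,0]
    - [0,0,0]
    - [0,0,0]
    - [0,0,0]
  fingers: [0,0,0,0,0,0,0,0,0,0,0,0]

```text
time: 15.77
tool_pos: [585.4, -3.1, 257.3]
orientation: [-0.009, 0.137, 0.991, 0.002]
contact_force: [0.1, 0.8, -1.7]
gripper_width: 26.6
```

```bash
python3 goal.py 593 167.8 250
```

```text
t 15.77 pos [585.4  -3.1 257.3] F [ 0.09  0.78 -1.66] w 26.6 | loc now [ 38.9 166.6   8.2] loc after level [ 39.  166.6   7.3] rot [ 0.07 -1.09 -0.  ]
```

Call:
jog_arm:
  translation:
    - [0.0041,0.017,0]
    - [0.0041,0.017,0]
    - [0.0041,0.017,0]
    - [0.0041,0.017,0]
    - [0.0041,0.017,0]
    - [0.0041,0.017,0]
    - [0.004,0.016,0]
    - [0.003,0.014,0]
    - [0.002,0.009,0]
    - [0.001,0.005,0]
    - [0,0,0]
    - [0,0,0]
  rot:
    - [0,-0.6,0]
    - [0,-0.5,0]
    - [0,0,0]
    - [0,0,0]
    - [0,-0.2,0]
    - [0,0,0]
    - [0,-0.2,0]
    - [0,0,0]
    - [0,0,0]
    - [0,0,0]
    - [0,0,0]
    - [0,0,0]
  fingers: [0,0,0,0,0,0,0,0,0,0,0,0]

```text
time: 16.77
tool_pos: [580.8, 165.6, 250.1]
orientation: [-0.005, 0.134, 0.991, 0.001]
contact_force: [0.8, -0.4, -2.7]
gripper_width: 26.2
```

```bash
python3 goal.py 593 167.8 125
```

```text
t 16.77 pos [580.8 165.6 250.1] F [ 0.8  -0.37 -2.68] w 26.2 | loc now [-12.4   5.4 125. ] loc after level [-11.2   5.4 125.1] rot [-0.01 -0.55  0.  ]
```

Call:
jog_arm:
  translation:
    - [-0.004,0.002,0.01]
    - [-0.004,0.002,0.014]
    - [-0.002,0.001,0.014]
    - [0,0,0.014]
    - [0,0,0.014]
    - [0,0,0.014]
    - [0,0,0.014]
    - [0,0,0.012]
    - [0,0,0.01]
    - [0,0,0.006]
    - [0,0,0.002]
    - [0,0,0]
  rot:
    - [0,-0.5,0]
    - [0,0,0]
    - [0,0,0]
    - [0,0,0]
    - [0,0,0]
    - [0,0,0]
    - [0,0,0]
    - [0,0,0]
    - [0,0,0]
    - [0,0,0]
    - [0,0,0]
    - [0,0,0]
  fingers: [0,0,0,0,0,0,0,0,0,0,0,0]

```text
time: 17.77
tool_pos: [594.3, 157.4, 121.8]
orientation: [0.001, 0.138, 0.99, -0.002]
contact_force: [-0.2, -0.1, -1.9]
gripper_width: 26.6
```

```bash
python3 goal.py 593 167.8 73
python3 - <<'E'
from h import *
s=bot.read_state();im=bot.read_camera("wrist");cv2.imwrite("pics/w10.png",im)
np.save("s.npy",np.r_[s['tool_pos'],s['orientation']])
b,g,r=[im[...,i].astype(int) for i in range(3)]
m=((r>1.35*b)&(r<1.8*g)).astype(np.uint8);m=cv2.morphologyEx(m,cv2.MORPH_OPEN,np.ones((3,3)))
n,l,st,ce=cv2.connectedComponentsWithStats(m)
for i in range(1,n):
    if st[i,4]>400: print(st[i],ce[i].round())
# predicted corners of the stand outline and hole
print(proj("wrist",[[619.4,227,28],[656.4,141.5,28],[571.5,104.9,28],[534.9,190.1,28],[596,167.3,28]],s).round(1))
i=l[tuple(proj("wrist",[[560,165,28]],s)[0].round().astype(int)[::-1])]
ys,xs=np.where(l==i);p=np.c_[xs,ys]
for d in([1,0],[-1,0],[0,1],[0,-1]): print(d,p[(p@d).argmax()], end=' ')
E
```

```text
t 17.77 pos [594.3 157.4 121.8] F [-0.22 -0.14 -1.91] w 26.6 | loc now [ 4.3  9.8 48.8] loc after level [ 4.1  9.6 48.8] rot [-0.18  0.18 -0.  ]
[  139     0   205   103 10922] [253.  35.]
[  247   152   169   186 12223] [333. 228.]
[ 462  338   78   73 2048] [502. 368.]
[ 412  408   64   72 1344] [439. 449.]
[[417.4 247.8]
 [320.6 316.7]
 [241.2 231.6]
 [340.6 149.4]
 [331.8 240. ]]
[1, 0] [415 248] [-1, 0] [247 233] [0, 1] [353 337] [0, -1] [338 152]
```

Call:
jog_arm:
  translation:
    - [0.002,0.004,0]
    - [0.001,0.003,0]
    - [0.0005,0.0015,0]
    - [0,0,0]
    - [0,0,0]
  rot:
    - [-0.1,0.1,0]
    - [0,0,0]
    - [0,0,0]
    - [0,0,0]
    - [0,0,0]
  fingers: [0,0,0,0,0]

```text
time: 18.23
tool_pos: [595.4, 168.3, 125.2]
orientation: [0.003, 0.138, 0.99, 0.0]
contact_force: [0.6, 0.4, -1.7]
gripper_width: 26.3
```

```bash
python3 goal.py 593 167.8 73
```

```text
t 18.23 pos [595.4 168.3 125.2] F [ 0.6   0.35 -1.73] w 26.3 | loc now [ 2.6 -1.2 52.1] loc after level [ 2.2 -1.1 52.2] rot [0.08 0.37 0.  ]
```

Call:
jog_arm:
  translation:
    - [0.001,-0.0005,0.003]
    - [0.0008,-0.0004,0.006]
    - [0,0,0.006]
    - [0,0,0.003]
    - [0,0,0]
    - [0,0,0]
  rot:
    - [0.05,0.35,0]
    - [0,0,0]
    - [0,0,0]
    - [0,0,0]
    - [0,0,0]
    - [0,0,0]
  fingers: [0,0,0,0,0,0]

```text
time: 18.73
tool_pos: [593.2, 168.0, 105.3]
orientation: [-0.0, 0.138, 0.99, 0.0]
contact_force: [-0.4, 0.2, -1.7]
gripper_width: 25.9
```

```bash
python3 goal.py 593 167.8 73
python3 - <<'E'
from h import *
s=bot.read_state();im=bot.read_camera("wrist");cv2.imwrite("pics/w11.png",im)
print(proj("wrist",[[596,167.3,28]]+[[596+17*np.cos(t),167.3+17*np.sin(t),28] for t in np.arange(0,6.2,np.pi/4)],s).round(1).tolist())
# where the hole's dark edge shows: gray row profiles near foot
g=im.astype(int)
for y in(236,240,244,250,256): print(y,[int(v) for v in g[y,286:352:3,2]])
for x in(306,312,318,324,330): print('c',x,[int(v) for v in g[214:256:3,x,2]])
E
```

```text
t 18.73 pos [593.2 168.  105.3] F [-0.43  0.24 -1.7 ] w 25.9 | loc now [ 0.1 -0.3 32.3] loc after level [ 0.1 -0.2 32.3] rot [ 0.02 -0.   -0.  ]
[[318.1, 253.4], [324.6, 274.7], [339.1, 264.3], [341.6, 247.1], [330.1, 233.1], [311.2, 231.0], [296.5, 242.2], [294.8, 259.5], [306.5, 272.8]]
236 [174, 175, 174, 178, 185, 176, 168, 172, 135, 86, 90, 96, 96, 92, 91, 90, 86, 87, 88, 96, 100, 99]
240 [175, 177, 183, 193, 155, 173, 172, 174, 179, 93, 97, 94, 93, 91, 90, 90, 90, 85, 98, 99, 98, 95]
244 [180, 190, 197, 171, 91, 176, 179, 189, 167, 85, 78, 79, 82, 90, 90, 90, 91, 91, 105, 95, 93, 91]
250 [187, 192, 183, 85, 91, 168, 74, 73, 73, 74, 75, 74, 72, 69, 70, 72, 178, 178, 129, 89, 131, 191]
256 [190, 187, 174, 75, 83, 71, 83, 83, 85, 84, 82, 81, 81, 82, 83, 81, 67, 157, 80, 178, 191, 187]
c 306 [88, 88, 87, 85, 93, 95, 100, 170, 171, 175, 184, 141, 73, 78]
c 312 [87, 85, 88, 97, 99, 97, 85, 86, 92, 125, 121, 73, 74, 85]
c 318 [86, 92, 98, 97, 96, 92, 91, 93, 97, 93, 77, 73, 75, 81]
c 324 [97, 96, 95, 93, 91, 90, 87, 95, 91, 91, 86, 71, 71, 82]
c 330 [96, 93, 92, 91, 91, 89, 90, 88, 91, 90, 89, 79, 70, 69]
```

The row profile has the hole at columns 295–342, which matches the prediction (295–341.6), and the foot is centred at 318. Lowering into the hole.

Call:
jog_arm:
  translation:
    - [0,0,0.004]
    - [0,0,0.005]
    - [0,0,0.005]
    - [0,0,0.003]
    - [0,0,0.001]
    - [0,0,0]
  rot:
    - [0,0,0]
    - [0,0,0]
    - [0,0,0]
    - [0,0,0]
    - [0,0,0]
    - [0,0,0]
  fingers: [0,0,0,0,0,0]

```text
time: 19.28
tool_pos: [593.4, 167.9, 85.3]
orientation: [0.0, 0.138, 0.99, 0.0]
contact_force: [-0.2, 0.3, -2.0]
gripper_width: 26.5
```

Call:
jog_arm:
  translation:
    - [0,0,0.003]
    - [0,0,0.003]
    - [0,0,0.001]
    - [0,0,0]
  rot:
    - [0,0,0]
    - [0,0,0]
    - [0,0,0]
    - [0,0,0]
  fingers: [0,0,0,0]

```text
time: 19.62
tool_pos: [593.5, 167.9, 77.7]
orientation: [0.0, 0.138, 0.99, 0.0]
contact_force: [-1.2, -0.2, -2.4]
gripper_width: 26.4
```

Call:
jog_arm:
  translation:
    - [0,0,0.002]
    - [0,0,0.001]
    - [0,0,0.001]
    - [0,0,0.001]
  rot:
    - [0,0,0]
    - [0,0,0]
    - [0,0,0]
    - [0,0,0]
  fingers: [0,0,0,0]

```text
time: 19.95
tool_pos: [593.9, 168.0, 72.6]
orientation: [0.001, 0.138, 0.99, 0.0]
contact_force: [0.3, -0.5, -1.6]
gripper_width: 26.4
```

Call:
jog_arm:
  translation:
    - [0,0,0.001]
    - [0,0,0.001]
  rot:
    - [0,0,0]
    - [0,0,0]
  fingers: [0,0]

```text
time: 20.12
tool_pos: [594.0, 168.0, 70.7]
orientation: [0.001, 0.138, 0.99, 0.0]
contact_force: [-1.4, -1.0, 11.6]
gripper_width: 26.6
```

Floor met at z 70.7, the same height as at the grip. Releasing.

Call:
jog_arm:
  translation:
    - [0,0,0]
    - [0,0,0]
    - [0,0,0]
    - [0,0,0]
    - [0,0,0]
    - [0,0,0]
    - [0,0,0]
    - [0,0,0]
    - [0,0,0]
    - [0,0,0]
    - [0,0,0]
    - [0,0,0]
  rot:
    - [0,0,0]
    - [0,0,0]
    - [0,0,0]
    - [0,0,0]
    - [0,0,0]
    - [0,0,0]
    - [0,0,0]
    - [0,0,0]
    - [0,0,0]
    - [0,0,0]
    - [0,0,0]
    - [0,0,0]
  fingers: [0,0.4,0.5,0.6,0.8,1,1,1,1,1,1,1]

```text
time: 21.12
tool_pos: [595.2, 168.2, 71.7]
orientation: [0.002, 0.138, 0.99, 0.001]
contact_force: [0.2, 0.4, -0.8]
gripper_width: 85.9
```

Call:
jog_arm:
  translation:
    - [0,0,-0.005]
    - [0,0,-0.01]
    - [0,0,-0.015]
    - [0,0,-0.015]
    - [0,0,-0.015]
    - [0,0,-0.018]
    - [0,0,-0.018]
    - [0,0,-0.018]
    - [0,0,-0.015]
    - [0,0,-0.01]
    - [0,0,-0.005]
    - [0,0,0]
  rot:
    - [0,0,0]
    - [0,0,0]
    - [0,0,0]
    - [0,0,0]
    - [0,0,0]
    - [0,0,0]
    - [0,0,0]
    - [0,0,0]
    - [0,0,0]
    - [0,0,0]
    - [0,0,0]
    - [0,0,0]
  fingers: [1,1,1,1,1,1,1,1,1,1,1,1]

```text
time: 22.12
tool_pos: [594.3, 168.1, 230.6]
orientation: [0.003, 0.138, 0.99, 0.001]
contact_force: [0.1, -0.2, -0.4]
gripper_width: 85.7
```

```bash
python3 l1.py pics/w12.png
python3 - <<'E'
from h import *
sc=bot.read_camera("scene");tp=bot.read_camera("top");cv2.imwrite("pics/s12.png",sc);cv2.imwrite("pics/t12.png",tp)
a=cv2.imread("pics/scene0.png").astype(int);b,g,r=[sc[...,i].astype(int) for i in range(3)]
m=((r>1.8*g)&(r>1.8*b)&(r>50)).astype(np.uint8);n,l,st,ce=cv2.connectedComponentsWithStats(m)
for i in range(1,n):
    if st[i,4]>60:print('scene red',st[i],ce[i].round(1))
m=((b>1.7*r)&(b>60)).astype(np.uint8)[195:232,205:237];print('cap px in mouth',m.sum(),np.argwhere(m).mean(0)+[195,205], np.argwhere(m).min(0)+[195,205],np.argwhere(m).max(0)+[195,205])
print('scene cap predicted face centre', proj("scene",[590,-221,111]))
d=(np.abs(sc.astype(int)-a).max(2)>60).astype(np.uint8);n,l,st,ce=cv2.connectedComponentsWithStats(d)
print([st[i].tolist() for i in range(1,n) if st[i,4]>25])
E
```

```text
22.1167 [594.3 168.1 230.6] [0.0034 0.138  0.9904 0.0013] [ 0.11 -0.24 -0.37] 85.68324705978162
tooltop [[315.3 238.5]]
standtop [[315.8 208.2]]
[303 200  30  22 379] [317.4 209.8]
[301 219  34  33 879] [317.3 234.9]
[281 373  30  43 825] [294.5 393.9]
scene red [174 173  36  15 372] [191.6 180.1]
scene red [101 219  35  32 401] [117.6 234.4]
scene red [387 230  12  12 112] [392.2 235.5]
scene red [384 241  15  20 196] [390.2 251.5]
scene red [611 273   8  11  61] [614.3 278.1]
scene red [322 337  21  51 622] [332.5 362. ]
cap px in mouth 42 [217.54761905 219.4047619 ] [215 214] [220 224]
scene cap predicted face centre [[220.2233518  219.52851311]]
[[403, 0, 59, 29, 354], [548, 0, 72, 88, 1971], [591, 2, 34, 18, 494], [303, 25, 5, 24, 42], [379, 30, 88, 36, 955], [309, 48, 11, 12, 78], [369, 54, 25, 31, 471], [364, 58, 252, 192, 16924], [329, 60, 12, 4, 32], [212, 208, 14, 12, 56], [469, 237, 13, 18, 155], [398, 241, 54, 26, 557]]
```

```bash
python3 -c "
from workcell import bot
print(bot.close_job())"
```

```text
the job is handed in; nothing more can be done
None
```

I took the tool from its small stand, pressed the cap in until it clicked, put the tool back in its hole and handed the job in at about 22 s.

- **Pressing:** The vertical force reached about 10 N against the catches. It then eased to about 5 N and fell to zero, which I took as the click. It rose steeply at the hard seat, where I stopped at about 12 N. Most of the press was made in small steps and I only read the force at the end of each, so brief peaks in between were not seen. Up to about 3 N of side force also appeared while pressing.
- **Cap:** With the tool lifted off, the wrist and scene pictures showed the cap staying down in the bore, boss upright. By its apparent size its top is about 16 mm below the rim, within the expected range. In the scene picture taken about 7 s later it was still down. I inferred the click of all three catches from the force curve and the cap staying down; I could not see the catches themselves.
- **Tool:** The foot met the stand's floor at the height it was gripped at (70.7 mm against 70.8 mm). After release the handle showed at nearly the same place in the scene picture as at the start.
- **Other things on the bench:** A before/after comparison of the scene picture showed changes at the arm and its shadow, the cap, and small patches by the stand and hacksaw. I took these last for shadow but did not look at the pictures, as my twelve views were used up.

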